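# Secure a hitch pin with its hairpin clip

### The arm

A 6-joint arm with a two-finger parallel gripper is mounted at the origin on a cart in front of the work surface, level with it; the furniture and walls round the work are solid. World frame = base frame: x ahead of the robot, y to its left, z up, the work surface at z = 0. Lengths are in m, angles in rad, forces in N, time in s.
With the tool pointing down it reaches from about 0.275 to 0.75 m from the base axis. Payload 10.2 kg.
Tool frame: the origin (TCP) lies midway between the tips of the shut fingers; the grasp point (between the pads) lies 19 mm behind it (env.hold_point_z is the distance from the TCP to the grasp point, in m); x points along the fingers, z is the direction in which the jaws open and shut, and the axes are right-handed (so a half turn about x gives the same grasp; the last joint's range is limited). The gripper opens to 85 mm and grips with 20 to 120 N. Pads are 22 mm wide; open, the fingers measure 114 mm over their backs; the gripper's body (76 mm by 85 mm) begins 54 mm behind the grasp point. The pads swing forward as they close: fully open they stand 13 mm farther back than shut.
Start: joints at [-1.56, 0.313, 1.498, -0, 1.331, -0.223], TCP at [0.122, -0.511, 0.231] pointing down, gripper open.
Joint ranges: [-2.94, 2.94], [-0.97, 2.17], [0.19, 2.56], [-1.23, 4.37], [0.02, 3.11], [-2.88, 2.88]. Speed limits (rad/s): [2.39, 2.39, 3.01, 3.14, 3.14, 3.14].

### API

Orientations are given as a unit quaternion [x, y, z, w].
In Python, from bench import env, kinematics, monitor, eyes, job gives the robot as it stands. The module is installed in compiled form; this text tells all that it offers. Calls block until the motion is done:
- env.reach(position, orientation): joint-space move of the TCP to a pose.
- env.movel(position, velocity=0.15, frame=None, guard=None): straight line of the TCP; frame=None keeps the orientation; velocity is the mean speed in m/s. With guard (N) it stops when the force on the tool has changed by that much, and returns True; else False.
- env.set_joints(angles): joint-space move.
- env.release() and env.close_gripper(effort=None): open the fingers fully, or close them until they stop; effort is the grip in N (None keeps the last).
- env.hold(seconds).
- kinematics.ik(position, orientation): joint angles nearest the present ones, or None.
- monitor.sense(): the state.
- eyes.grab_frame(name): name is "side" or "top" or "wrist"; returns a dict with "frame" (420x560x3 uint8, red, green, blue), "mtx" (3x3 intrinsics, pixels), "k1" (the pictures are not rectified: a ray, as slopes to the right and down, at radius r is drawn at 1 + k1 r^2 times it, then the intrinsics apply), "view" (4x4, takes a point from world to camera coordinates). Camera axes: x right, y down, z forward; pixel columns grow to the right and rows downward; lengths in m; the calibration is good to about 2 mm. A picture is of the moment at which its call begins. There is no depth.
A pose or a line that the arm cannot do raises env.MotionError and nothing moves.
- job.hand_in(): hands the job in, once; it reports no verdict.
The state is a dict: "clock": time; "joints": joint angles; "qvel": joint speeds; "joint_efforts": joint torques, N m; "position": TCP position; "ee_rot": TCP orientation; "contact_force": force on the tool from outside, world axes, zero at the start; "ft_torque": the same for the moment, N m; "finger_gap": opening from 0.0 (shut) to 1.0 (fully open).
Only numpy, scipy, OpenCV 4.12 (cv2) and the standard library are available. Lean on these libraries where they do the work, as an engineer would, in place of code of your own. Each camera call takes 0.05 s, during which the arm holds its last target.

### The job

Take the sprung hairpin clip out of its wooden block and slide its straight leg down through the cross hole of the hitch pin, feeling for the hole, until the sprung leg has snapped round the pin and the clip sits fully home, hugging the shank; then let go of it. Work gently: never lean hard on the pin with the clip, and leave the tools lying around alone.

Things in the scene. Friction and masses are not known exactly. Their poses are not given: they have to be found in the camera images.
- clip_coil (a point): Centre of the coil of the hairpin clip (R-clip of bare 6 mm steel wire, 140 g), which stands legs down. The double coil is a ring of 28 mm outer, 16 mm inner diameter; its flat sides are 12 mm apart along y: grip it across them from above. Axes: z up along the straight leg, x from the straight to the sprung leg, y across the wire plane. At the start 114 mm above the table.
- clip_seat (a point): Point on the straight leg's centre line, 54 mm below clip_coil and 11 mm from it towards -x; same axes. When the clip is home this point lies on the pin's axis. The flared end of the sprung leg is 37 mm below this point's level and 18 mm to its +x side; the sprung leg bows round the pin on the +x side.
- clip_tip (a point): Lower, round end of the straight leg (6 mm thick), 50 mm below clip_seat and 104 mm below the coil's level; same axes.
- clip_leg (a joint): Opening of the sprung leg in rad: 0 closed (below 0.02 also when it hugs the pin), about 0.1 while forced over the pin. Snapping it over takes 7 to 16 N of push: the sprung leg touches the pin with clip_seat about 30 mm above the pin axis, the push is greatest from 12 to 3 mm above it, then the leg snaps round and the clip comes to a firm stop when home.
- block: Fixed wooden block, 64 x 48 x 48 mm, with a slot in its top in which the clip stands upright; the clip must be pulled straight up by 40 mm to clear it. Origin at its underside, below the clip's straight leg; x along the slot.
- bracket: Fixed steel hitch bracket: base plate 100 x 94 mm, two round-topped ears that reach 23 mm above and beside the pin's axis, and the headed hitch pin through them. Origin at the middle of its underside; z up, y along the pin towards its drilled end.
- pin_root (a point): Point on the pin's axis, 90 mm above the table, where the pin leaves the outer ear's face. Axes: z up, y out along the pin. The pin is a level steel bar of 28 mm diameter. Its vertical cross hole (9.5 mm, with 1.5 mm countersink) has its centre 14 to 28 mm out from here along +y: not reported, as the pin sits tight at a different depth each time. The pin ends 19 mm beyond the hole.
- spanner: Double open-end spanner lying flat on the table, 40 x 216 x 8 mm, a bystander; origin at its middle, underside.
- horseshoe: Horseshoe lying flat on the table, 118 x 124 x 9 mm, a bystander; origin at its middle, underside.
- calipers: Steel outside calipers lying flat on the table, 117 x 88 x 8 mm, a bystander; origin at its middle, underside.

How it is judged:
On the way, in this order (a step that is already met when the one before it is completed fails the run):
1. the clip is lifted clear of its block (height (world z) of clip_tip above 0.055 m), for 0.1 s.
2. the straight leg has gone down through the cross hole and its tip shows below the pin (z of clip_tip in the frame of pin_root below -0.015 m and x of clip_tip in the frame of pin_root between -0.006 and 0.006 m and y of clip_tip in the frame of pin_root between 0.008 and 0.034 m).
At the end, for the whole second after the job is handed in: The clip's straight leg is through the cross hole, clip_seat lies within 4 mm of the pin axis in height and sideways and 10 to 32 mm out from pin_root along the pin, the clip stands upright within 0.12 rad, its sprung leg is closed round the pin (clip_leg below 0.05 rad), and the clip is at rest (z of clip_seat in the frame of pin_root between -0.004 and 0.004 m and x of clip_seat in the frame of pin_root between -0.004 and 0.004 m and y of clip_seat in the frame of pin_root between 0.01 and 0.032 m and angle between the z axis of clip_seat and the z axis of pin_root, either way round below 0.12 rad and value of joint clip_leg below 0.05 rad and linear speed of clip below 0.02 m/s); the robot touches nothing.
It fails at once if the clip is pressed on the pin or bracket with more than 30 N (contact force between clip and bracket above 30 N).
It fails at once if the spanner is shifted by more than 2 cm (distance of spanner from where it was at the start of the episode above 0.02 m).
It fails at once if the horseshoe is shifted by more than 2 cm (distance of horseshoe from where it was at the start of the episode above 0.02 m).
It fails at once if the calipers are shifted by more than 2 cm (distance of calipers from where it was at the start of the episode above 0.02 m).
It also fails if it takes over 51 s, if anything falls off the work surface, if the arm or the gripper's body presses on something with over 40 N, if the wrist force passes 120 N, or if a joint passes its speed limit or range.

## Working session

There is one attempt and no reset: what is moved stays moved. The work goes in short steps, each a Python script; the robot and the scene stay as the last script left them, time stands still between calls to the robot, and variables do not carry over. Pictures are saved under pics/ and viewed, and the job is handed in when it is done.

```bash
mkdir -p pics; ls
cat > h.py <<'E'
import numpy as np, cv2
from bench import env, kinematics, monitor, eyes, job
def snap(cam,name):
    f=eyes.grab_frame(cam); cv2.imwrite(f'pics/{name}.png',f['frame'][:,:,::-1])
    np.savez(f'pics/{name}.npz',frame=f['frame'],mtx=f['mtx'],k1=f['k1'],view=f['view']); return f
def load(name): return dict(np.load(f'pics/{name}.npz'))
def ray(f,px):
    K=np.array(f['mtx']);k=float(f['k1']);d=cv2.undistortPoints(np.array([[px]],float),K,np.array([k,0,0,0.]))[0,0]
    V=np.array(f['view']);R=V[:3,:3];t=V[:3,3]
    v=R.T@np.array([d[0],d[1],1.]);return -R.T@t, v/np.linalg.norm(v)
def plane(f,px,z):
    o,v=ray(f,px);return o+v*(z-o[2])/v[2]
def tri(*fp):
    A=np.zeros((3,3));b=np.zeros(3);L=[]
    for f,p in fp:
        o,v=ray(f,p);P=np.eye(3)-np.outer(v,v);A+=P;b+=P@o;L.append((o,v))
    X=np.linalg.solve(A,b);return X,[np.linalg.norm(np.cross(X-o,v)) for o,v in L]
def proj(f,X):
    V=np.array(f['view']);r=cv2.Rodrigues(V[:3,:3])[0]
    return cv2.projectPoints(np.array([X],float),r,V[:3,3].copy(),np.array(f['mtx']),np.array([float(f['k1']),0,0,0.]))[0][0,0]
E
python3 - <<'E'
from h import *
for c in ['side','top','wrist']:
    f=snap(c,c+'0');print(c,np.round(f['mtx'],1).tolist(),f['k1'],np.round(-np.array(f['view'])[:3,:3].T@np.array(f['view'])[:3,3],3))
print(monitor.sense(),env.hold_point_z)
E
```

```text
pics
side [[523.9, 0.0, 293.1], [0.0, 523.9, 216.4], [0.0, 0.0, 1.0]] -0.13541155278944975 [0.51  0.896 0.838]
top [[379.8, 0.0, 277.2], [0.0, 379.8, 212.4], [0.0, 0.0, 1.0]] -0.08649008504837234 [0.411 0.12  0.969]
wrist [[360.0, 0.0, 277.5], [0.0, 360.0, 207.8], [0.0, 0.0, 1.0]] -0.049754920347203496 [ 0.202 -0.491  0.373]
{'clock': 0.15, 'joints': array([-1.56036149e+00,  3.13324700e-01,  1.49822203e+00,  1.22063819e-05,
        1.33101904e+00, -2.23413932e-01]), 'qvel': array([ 0.00065981, -0.00038441, -0.00314704, -0.0009676 , -0.00029976,
        0.00047498]), 'joint_efforts': array([ 2.25563257e-03, -4.12367392e+01, -2.59795403e+01, -1.75301229e-04,
        3.25215289e-03,  1.25562860e-05]), 'position': array([ 0.12163681, -0.51052628,  0.23088016]), 'ee_rot': array([ 0.43852813,  0.55512721, -0.43798736,  0.55470166]), 'contact_force': array([-0.01238863, -0.33947683, -0.52767454]), 'ft_torque': array([-0.03710217,  0.00815332,  0.01462456]), 'finger_gap': 0.9968552894440051} 0.0187
```

View pics/side0.png

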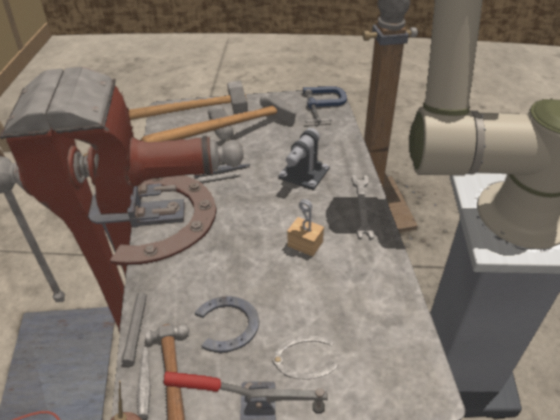

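View pics/top0.png

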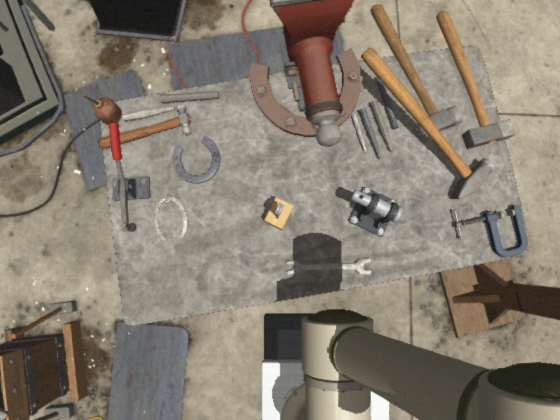

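View pics/wrist0.png

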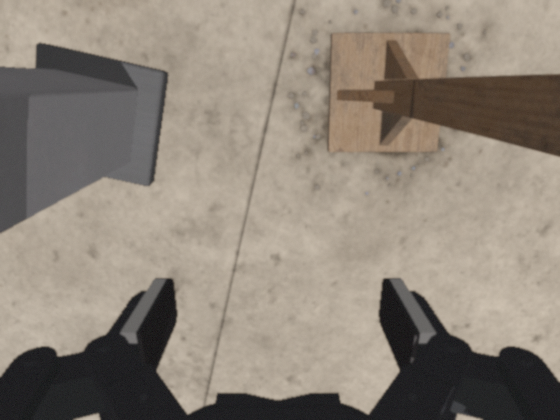

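The side view shows the clip and block at about (305,230) and the bracket at about (305,160). The top view shows the block at about (278,211) and the bracket at about (372,208). I'll zoom in on both.

Run:
```python
import cv2
a=cv2.imread('pics/side0.png')[110:260,255:385]; b=cv2.imread('pics/top0.png')[170:245,250:415]
cv2.imwrite('pics/side0z.png',cv2.resize(a,None,fx=4.0,fy=4.0,interpolation=cv2.INTER_CUBIC))
cv2.imwrite('pics/top0z.png',cv2.resize(b,None,fx=4.8,fy=4.8,interpolation=cv2.INTER_CUBIC))
```

```text
(no output)
```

View pics/side0z.png

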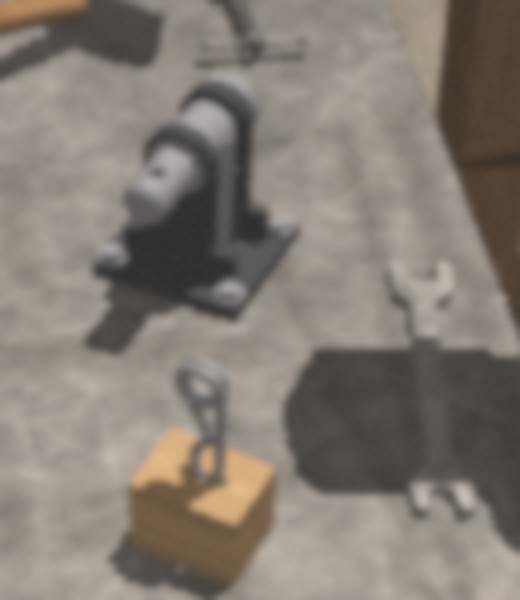

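View pics/top0z.png

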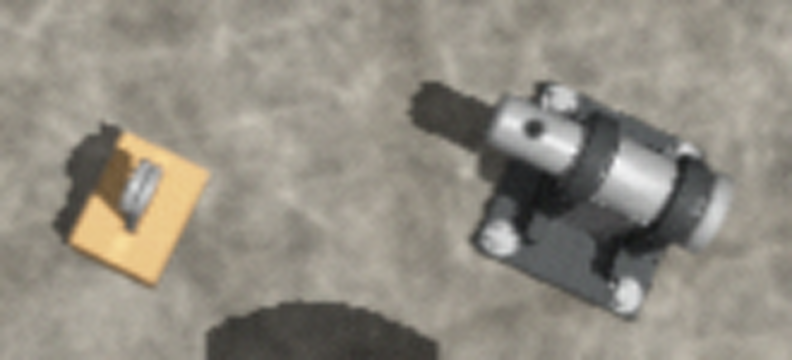

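Run:
```python
from h import *
s,t=load('side0'),load('top0')
S=lambda u,v:(255+u/4-.375,110+v/4-.375); T=lambda u,v:(250+u/4.8-.4,170+v/4.8-.4)
print('coil',tri((s,S(202,383)),(t,T(143,187))))
print('hole',tri((s,S(158,173)),(t,T(535,128))))
print('hole plane',plane(t,T(535,128),.104),plane(s,S(158,173),.104))
print('pin end top, edge',plane(t,T(505,118),.104),'ear',plane(t,T(592,145),.104))
print('block top corners',[np.round(plane(t,T(*p),.048),3) for p in [(125,133),(210,175),(155,285),(70,242)]])
w=load('wrist0');V=w['view']; m=monitor.sense()
from scipy.spatial.transform import Rotation as R
Rt=R.from_quat(m['ee_rot']).as_matrix();print(np.round(Rt,3)); o=-V[:3,:3].T@V[:3,3]
print('cam in tool',Rt.T@(o-m['position']),np.round(Rt.T@V[:3,:3].T,3))
```

```text
coil (array([0.52063504, 0.11612187, 0.10947389]), [np.float64(0.0008141830768170321), np.float64(0.0008141830768169025)])
hole (array([ 0.55144771, -0.07421671,  0.0973642 ]), [np.float64(0.001178477442900415), np.float64(0.0011784774429003078)])
hole plane [ 0.55155954 -0.07289893  0.104     ] [ 0.54992409 -0.06513345  0.104     ]
pin end top, edge [ 0.55636439 -0.05843426  0.104     ] ear [ 0.54341208 -0.10043493  0.104     ]
block top corners [array([0.557, 0.125, 0.048]), array([0.536, 0.082, 0.048]), array([0.479, 0.11 , 0.048]), array([0.501, 0.153, 0.048])]
[[ 0.     0.973  0.232]
 [ 0.001  0.232 -0.973]
 [-1.     0.    -0.001]]
cam in tool [-0.14237204  0.08315815 -0.00047635] [[ 0.    -0.323  0.947]
 [ 0.001 -0.947 -0.323]
 [ 1.     0.001  0.   ]]
```

```bash
cat >> h.py <<'E'
from scipy.spatial.transform import Rotation as Rn
def quat(az):  # az of tool y (deg)
    a=np.radians(az);y=np.array([np.cos(a),np.sin(a),0]);x=np.array([0,0,-1.]);z=np.cross(x,y)
    return Rn.from_matrix(np.stack([x,y,z],1)).as_quat()
E
python3 - <<'E'
from h import *
for az,p in [(206,(.52,.116,.22)),(206,(.52,.116,.095)),(163,(.55,-.073,.25)),(163,(.55,-.073,.125))]:
    q=kinematics.ik(p,quat(az));print(az,None if q is None else np.round(q,2))
env.reach((.520,.116,.22),quat(206)); f=snap('wrist','w1');print(monitor.sense()['clock'],monitor.sense()['position'])
E
```

```text
206 [-0.    0.34  1.49 -0.    1.31 -2.03]
206 [-0.    0.48  1.64 -0.    1.02 -2.03]
163 [-0.34  0.37  1.37 -0.    1.4  -1.62]
163 [-0.34  0.48  1.55 -0.    1.11 -1.62]
2.825 [0.52015732 0.11538129 0.21999711]
```

View pics/w1.png

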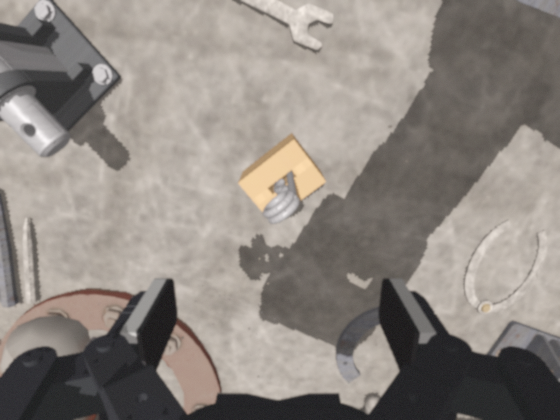

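Run:
```python
from h import *
f=load('w1'); a=f['frame'][110:250,210:350,::-1]
cv2.imwrite('pics/w1z.png',cv2.resize(a,None,fx=4,fy=4,interpolation=cv2.INTER_CUBIC))
print(monitor.sense()['ee_rot'],quat(206)); V=f['view'];print(np.round(V,3))
print(proj(f,(.5206,.116,.112)),proj(f,(.551,-.073,.104)))
t=load('top0');cv2.imwrite('pics/topz2.png',cv2.resize(t['frame'][185:235,255:305,::-1],None,fx=10,fy=10,interpolation=cv2.INTER_CUBIC))
for c in [(.557,.125),(.536,.082),(.479,.11),(.501,.153)]: print(proj(f,(*c,.048)),proj(t,(*c,.048)))
```

```text
[ 0.59944497 -0.37511914 -0.59939436 -0.37507034] [ 0.59966056 -0.37470951 -0.59966056 -0.37470951]
[[-0.438  0.899 -0.001  0.124]
 [ 0.85   0.414  0.325 -0.529]
 [ 0.293  0.142 -0.946  0.201]
 [ 0.     0.     0.     1.   ]]
[277.38233981 205.60200506] [ 25.01982474 129.78923233]
[269.06858204 220.87420956] [275.65662205 197.35545555]
[236.09889525 181.83807697] [293.1969662 205.9045781]
[292.21315258 138.33595563] [281.69596494 229.12147921]
[323.8402024  181.43995947] [264.06377412 220.04017255]
```

View pics/w1z.png

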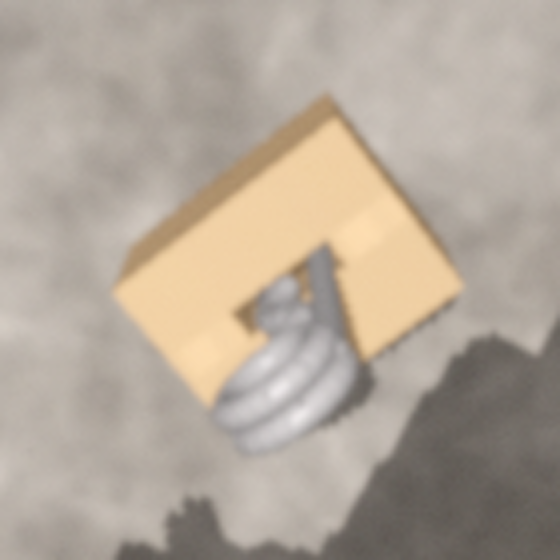

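View pics/topz2.png

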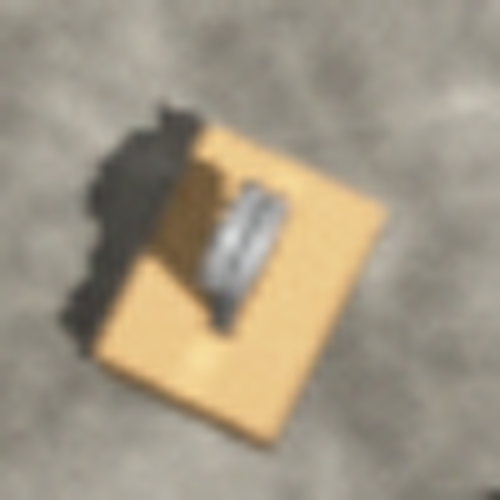

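Run:
```python
from h import *
f=load('w1');W=lambda u,v:(210+u/4-.375,110+v/4-.375)
P=[plane(f,W(*p),.048) for p in [(115,292),(337,115),(463,290)]]
print(np.round(P,4)); 
for a,b in [(0,1),(1,2)]: d=P[b]-P[a];print(np.linalg.norm(d),np.degrees(np.arctan2(d[1],d[0])))
env.reach((.520,.116,.20),quat(154)); f=snap('wrist','w2');print(monitor.sense()['clock'],monitor.sense()['position'])
p=proj(f,(.5206,.116,.112));print(p);u,v=p.astype(int)
cv2.imwrite('pics/w2z.png',cv2.resize(f['frame'][v-70:v+70,u-70:u+70,::-1],None,fx=4,fy=4,interpolation=cv2.INTER_CUBIC)); print(u-70,v-70)
```

```text
[[0.5358 0.0841 0.048 ]
 [0.4784 0.1113 0.048 ]
 [0.501  0.1545 0.048 ]]
0.06347978812924095 154.6648035347103
0.04876796812909268 62.450335971394104
3.75 [0.52009516 0.11587586 0.20012779]
[277.54196523 215.00649456]
207 145
```

View pics/w2z.png

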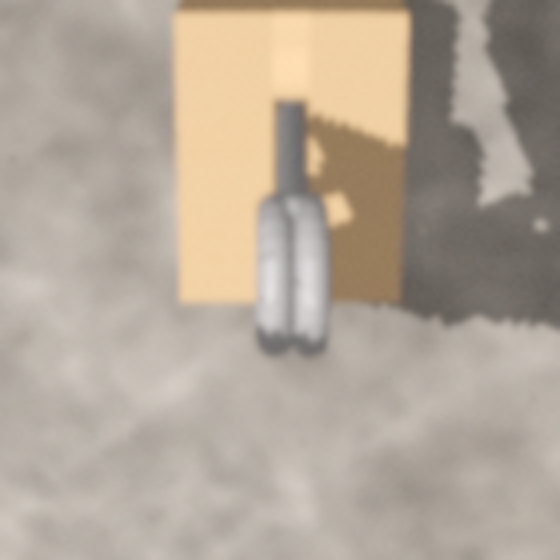

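Run:
```python
from h import *
f=load('w2');W=lambda u,v:(207+u/4-.375,145+v/4-.375)
c=plane(f,W(292.5,272),.114); l=plane(f,W(291,106),.048)
x=np.array([np.cos(np.radians(-26)),np.sin(np.radians(-26)),0]);y=np.array([-x[1],x[0],0])
print(c,l,(l-c)@x,(l-c)@y)
P=[plane(f,W(*p),.048) for p in [(175,13),(411,13),(402,303),(179,303)]];print(np.round(P,4))
for i in range(4): d=P[(i+1)%4]-P[i];print(np.linalg.norm(d),np.degrees(np.arctan2(d[1],d[0])))
s=load('side0');print('side px of coil',proj(s,c),'seen',255+202/4-.375,110+383/4-.375)
```

```text
[0.51905091 0.11840522 0.114     ] [0.50724164 0.12424906 0.048     ] -0.013175879399168023 7.557142379096255e-05
[[0.4793 0.1114 0.048 ]
 [0.5004 0.1549 0.048 ]
 [0.5576 0.1269 0.048 ]
 [0.5362 0.083  0.048 ]]
0.04837107659113953 64.11561352984354
0.0636167419519108 -26.04120036210936
0.04885040396835425 -115.90270684672775
0.06360424036505084 153.5269746673117
side px of coil [305.51692356 204.45768906] seen 305.125 205.375
```

Run:
```python
from h import *
env.movel((.519,.1185,.094),velocity=.12); print(monitor.sense()['contact_force'])
env.close_gripper(100); m=monitor.sense();print(m['clock'],m['finger_gap'],m['contact_force'],m['position'])
r=env.movel((.519,.1185,.16),velocity=.1,guard=25); m=monitor.sense();print(r,m['clock'],m['finger_gap'],m['contact_force'],m['ft_torque'])
f=snap('wrist','w3');snap('side','s3')
cv2.imwrite('pics/s3z.png',cv2.resize(load('s3')['frame'][110:260,240:370,::-1],None,fx=4,fy=4,interpolation=cv2.INTER_CUBIC))
```

```text
[ 0.67685135 -1.03205217  0.52894478]
5.4583 0.12301598858256842 [ 0.49696313 -0.02572863  1.96042325] [0.51913861 0.11849127 0.09417613]
False 6.2667 0.12569183566613829 [ 0.10992746 -0.81489362 -0.64723035] [ 0.03170877 -0.00893617  0.0236833 ]
```

View pics/w3.png

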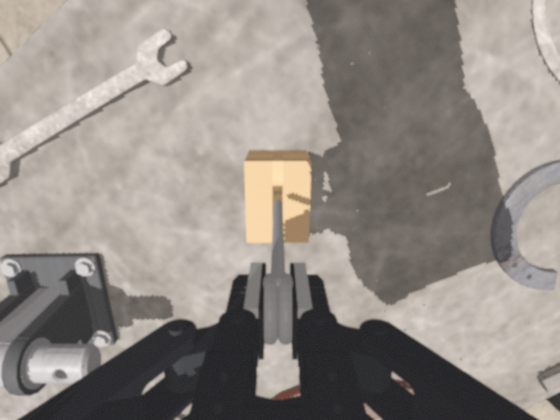

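View pics/s3z.png

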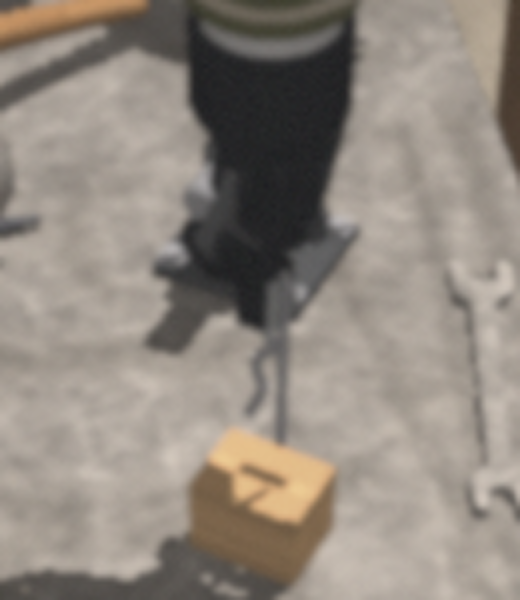

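Run:
```python
from h import *
env.movel((.519,.1185,.225),velocity=.15)
a=np.radians(-17.1);x=np.array([np.cos(a),np.sin(a)])
p=np.array([.5515,-.0735])+.011*x
env.reach((*p,.225),quat(162.9)); f=snap('wrist','w4');snap('side','s4');snap('top','t4');m=monitor.sense();print(m['clock'],m['position'])
print(proj(f,(.5515,-.0735,.104)))
cv2.imwrite('pics/s4z.png',cv2.resize(load('s4')['frame'][80:230,230:360,::-1],None,fx=4,fy=4,interpolation=cv2.INTER_CUBIC))
cv2.imwrite('pics/w4z.png',cv2.resize(f['frame'][140:340,180:380,::-1],None,fx=3,fy=3,interpolation=cv2.INTER_CUBIC))
```

```text
7.9167 [ 0.56197815 -0.07514243  0.224982  ]
[275.64506216 187.04663439]
```

View pics/w4z.png

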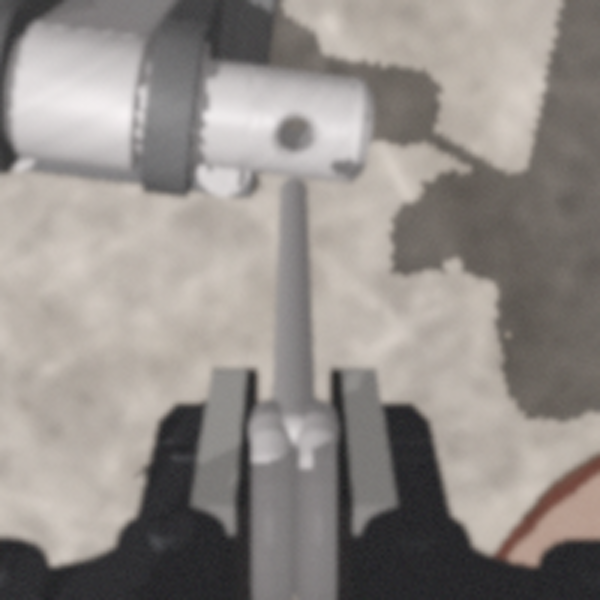

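View pics/s4z.png

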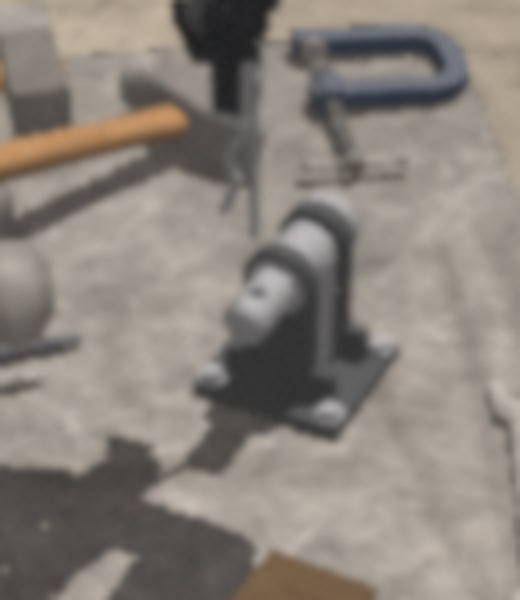

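Run:
```python
from h import *
f=load('w4');W=lambda u,v:(180+u/3-.33,140+v/3-.33)
g=cv2.cvtColor(f['frame'],cv2.COLOR_RGB2GRAY).astype(float)
# sub-pixel pin silhouette edges: brightness gradient columns
up=[];lo=[]
for u in range(256,298,3):
    col=cv2.GaussianBlur(g,(3,3),0)[150:206,u]; d=np.diff(col)
    i=np.argmax(d[:20]); j=24+np.argmax(np.abs(d[24:50])); up.append((u,150.5+i)); lo.append((u,150.5+j))
print(up);print(lo)
for (a,b) in [((225,63),(355,78)),((265,173),(345,181)),((215,118),(368,133))]:
    for z in (.09,.104):
        A,B=plane(f,W(*a),z),plane(f,W(*b),z);d=B-A;print(z,np.degrees(np.arctan2(d[1],d[0])),np.round(A,4))
print('hole',plane(f,W(294,132),.104))
print('tip',plane(f,W(293,186),.225-.084),proj(f,(.5515,-.0735,.141)))
t=load('t4');s=load('s4')
S=lambda u,v:(230+u/4-.375,80+v/4-.375)
print('tip tri',tri((f,W(293,186)),(s,S(254,233))), 'hole tri',tri((f,W(294,132)),(s,S(259,293))))
```

```text
[(256, np.float64(160.5)), (259, np.float64(160.5)), (262, np.float64(160.5)), (265, np.float64(161.5)), (268, np.float64(161.5)), (271, np.float64(162.5)), (274, np.float64(162.5)), (277, np.float64(163.5)), (280, np.float64(163.5)), (283, np.float64(163.5)), (286, np.float64(165.5)), (289, np.float64(164.5)), (292, np.float64(164.5)), (295, np.float64(165.5))]
[(256, np.float64(196.5)), (259, np.float64(192.5)), (262, np.float64(199.5)), (265, np.float64(195.5)), (268, np.float64(194.5)), (271, np.float64(182.5)), (274, np.float64(179.5)), (277, np.float64(189.5)), (280, np.float64(178.5)), (283, np.float64(188.5)), (286, np.float64(196.5)), (289, np.float64(193.5)), (292, np.float64(193.5)), (295, np.float64(192.5))]
0.09 66.24255843990443 [ 0.5301 -0.084   0.09  ]
0.104 66.24255843990464 [ 0.5276 -0.0824  0.104 ]
0.09 66.94289101610322 [ 0.5616 -0.0831  0.09  ]
0.104 66.94289101610326 [ 0.5576 -0.0815  0.104 ]
0.09 67.14796808252315 [ 0.5433 -0.0912  0.09  ]
0.104 67.14796808252326 [ 0.5401 -0.0891  0.104 ]
hole [ 0.54942275 -0.07125866  0.104     ]
tip [ 0.55155003 -0.07219911  0.141     ] [275.43033893 202.15183579]
tip tri (array([ 0.55210341, -0.07231834,  0.1407752 ]), [np.float64(0.0004698529049771202), np.float64(0.0004698529049771409)]) hole tri (array([ 0.55009905, -0.07152832,  0.09933226]), [np.float64(0.0005174892939433292), np.float64(0.000517489293943577)])
```

Run:
```python
from h import *
a=np.radians(-23.5);x=np.array([np.cos(a),np.sin(a)])
p=np.array([.5496,-.0714])+.0108*x
env.reach((*p,.225),quat(156.5)); env.movel((*p,.200),velocity=.1)
env.hold(.2);f=snap('wrist','w5');s=snap('side','s5');t=snap('top','t5');m=monitor.sense();print(m['clock'],m['position'],m['contact_force'])
cv2.imwrite('pics/s5z.png',cv2.resize(s['frame'][110:190,265:345,::-1],None,fx=7,fy=7,interpolation=cv2.INTER_CUBIC))
cv2.imwrite('pics/w5z.png',cv2.resize(f['frame'][120:260,205:345,::-1],None,fx=4,fy=4,interpolation=cv2.INTER_CUBIC))
cv2.imwrite('pics/t5z.png',t['frame'][150:280,250:450,::-1])
```

```text
8.9167 [ 0.55962827 -0.07574271  0.20034452] [-0.74803832 -0.25814696 -1.59451005]
```

View pics/w5z.png

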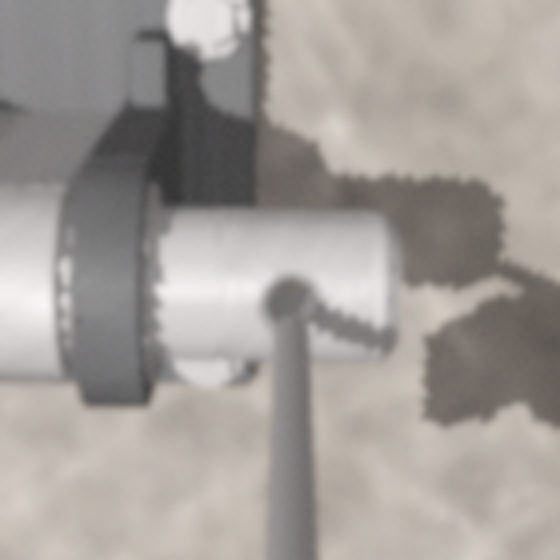

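View pics/s5z.png

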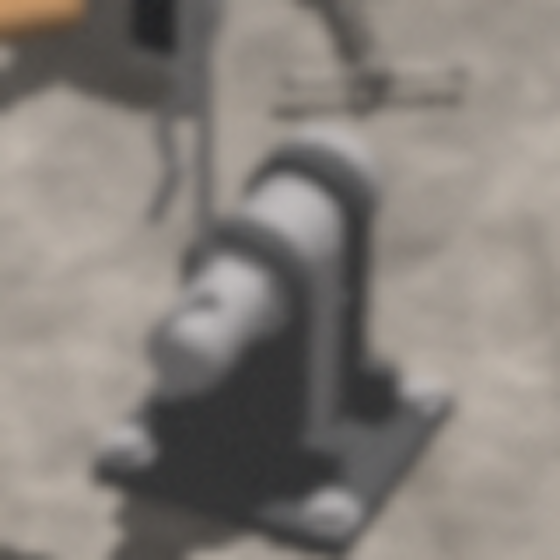

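Run:
```python
from h import *
f=load('w5');s=load('s5');W=lambda u,v:(205+u/4-.375,120+v/4-.375);S=lambda u,v:(265+u/7-.43,110+v/7-.43)
print('hole',plane(f,W(287,299),.1035)); h=plane(f,W(287,299),.1035)
print('tip',plane(f,W(290,325),.116))
m=monitor.sense()
yv=Rn.from_quat(m['ee_rot']).as_matrix()[:,1];p=m['position']+.0108*yv; p[2]=.116
print('tip model',p,(proj(f,p)-(205,120)+.375)*4,'tip model side',(proj(s,p)-(265,110)+.43)*7, 'hole side',(proj(s,h)-(265,110)+.43)*7)
for dz in (0,.084): print((proj(s,p+[0,0,dz])-(265,110)+.43)*7)
# pin end / ear positions for sanity
e=plane(f,W(402,285),.095);r=plane(f,W(160,285),.1035);print(e,r,np.linalg.norm((r-h)[:2]),np.linalg.norm((e-h)[:2]))
cv2.imwrite('pics/s5zz.png',cv2.resize(s['frame'][125:170,275:320,::-1],None,fx=12,fy=12,interpolation=cv2.INTER_NEAREST))
```

```text
hole [ 0.54908652 -0.07159892  0.1035    ]
tip [ 0.54993736 -0.07139665  0.116     ]
tip model [ 0.54972341 -0.07143762  0.116     ] [289.25892378 323.96639742] tip model side [208.35815088 262.21433146] hole side [210.24927219 292.49004459]
[208.35815088 262.21433146]
[208.7748883   45.89101239]
[ 0.55725203 -0.05267253  0.095     ] [ 0.53800113 -0.09077228  0.1035    ] 0.022147316144039756 0.020612711666794133
```

View pics/s5zz.png

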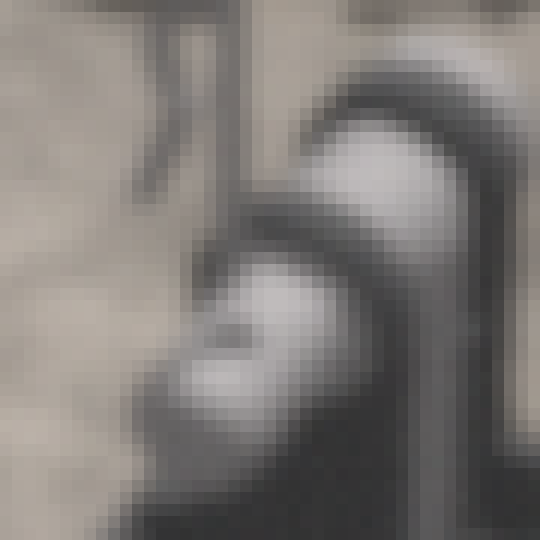

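Run:
```python
from h import *
m=monitor.sense();p=m['position'];p=np.array([.5596-.0006,-.07574-.0001,.160])
r=env.movel(p,velocity=.03,guard=4); env.hold(.1);m=monitor.sense();print(r,m['clock'],m['position'],m['contact_force'],m['ft_torque'])
f=snap('wrist','w6');s=snap('side','s6')
cv2.imwrite('pics/s6z.png',cv2.resize(s['frame'][110:190,265:345,::-1],None,fx=7,fy=7,interpolation=cv2.INTER_CUBIC))
cv2.imwrite('pics/w6z.png',cv2.resize(f['frame'][120:260,205:345,::-1],None,fx=4,fy=4,interpolation=cv2.INTER_CUBIC))
```

```text
False 10.5 [ 0.55904426 -0.07584564  0.16012291] [ 0.5638391  -0.1240238  -1.20529503] [-0.02741823 -0.0059202  -0.00396491]
```

View pics/w6z.png

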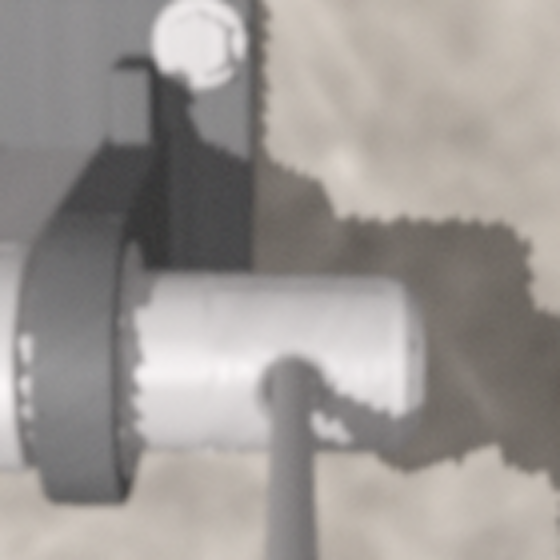

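View pics/s6z.png

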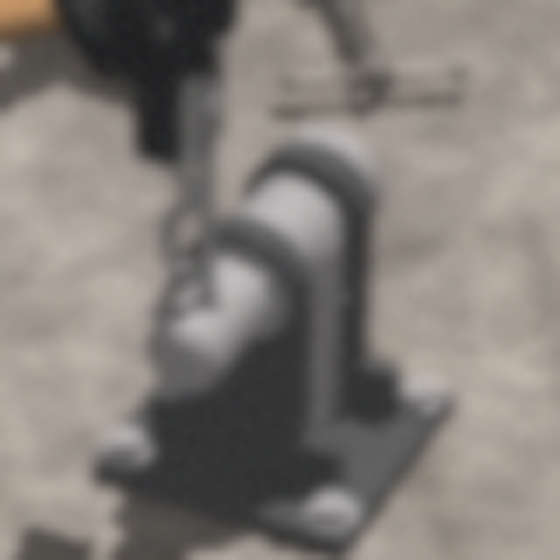

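Run:
```python
from h import *
x,y=.5589,-.0759
for z in (.150,.142,.136,.132,.129):
    r=env.movel((x,y,z),velocity=.03,guard=20); m=monitor.sense();print(r,round(m['clock'],2),np.round(m['position'],4),np.round(m['contact_force'],1),np.round(m['ft_torque'],2),round(m['finger_gap'],3))
    if r: break
```

```text
False 11.08 [ 0.5591 -0.076   0.1498] [ 3.1 -2.2 -1. ] [-0.35 -0.74 -0.01] 0.123
False 11.5 [ 0.559  -0.0761  0.1414] [ 5.  -1.9 -2.7] [-0.59 -1.21 -0.  ] 0.122
False 11.85 [ 0.5587 -0.076   0.1348] [ 5.5 -3.3 -6.6] [-0.61 -1.29  0.01] 0.125
False 12.13 [ 0.5586 -0.0759  0.1307] [ 4.7 -3.2 -7.1] [-0.62 -1.12 -0.01] 0.12
False 12.38 [ 0.5583 -0.0757  0.1273] [ 4.7 -1.3 -9.2] [-0.46 -1.12  0.03] 0.119
```

Run:
```python
from h import *
env.hold(.2);m=monitor.sense();print(m['position'],m['contact_force'],np.round(m['qvel'],4))
f=snap('wrist','w7');s=snap('side','s7')
cv2.imwrite('pics/s7z.png',cv2.resize(s['frame'][110:190,265:345,::-1],None,fx=7,fy=7,interpolation=cv2.INTER_CUBIC))
cv2.imwrite('pics/w7z.png',cv2.resize(f['frame'][180:380,180:380,::-1],None,fx=3,fy=3,interpolation=cv2.INTER_CUBIC))
```

```text
[ 0.55828004 -0.07574014  0.1273014 ] [ 4.92990097 -1.35239795 -9.52316188] [ 0.0013  0.0007 -0.0013 -0.      0.0001  0.    ]
```

View pics/w7z.png

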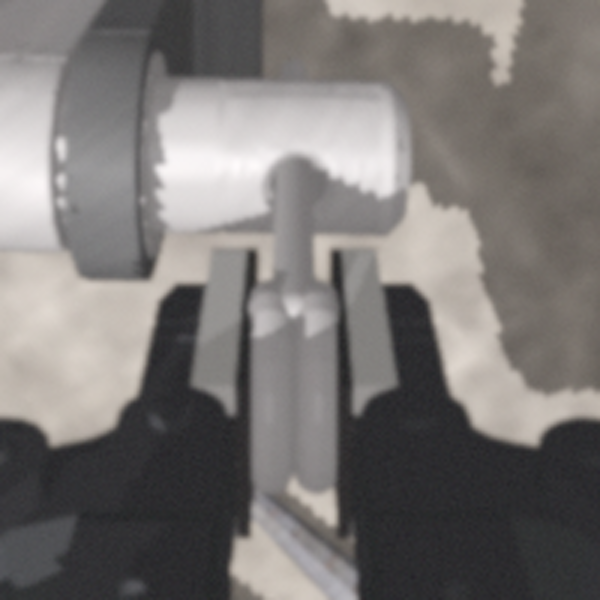

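View pics/s7z.png

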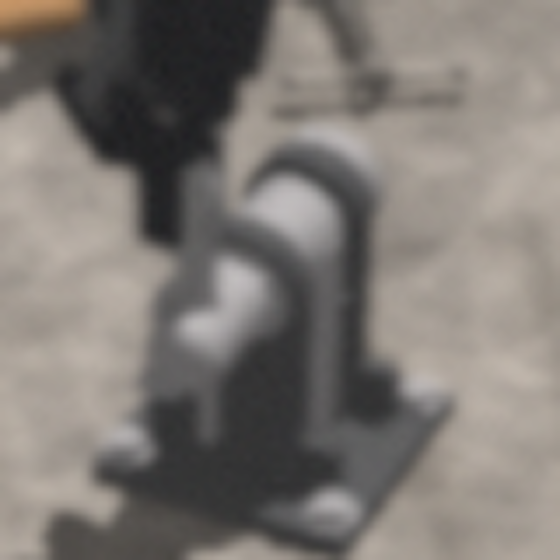

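Run:
```python
from h import *
x,y=.5589,-.0759
for z in (.1275,.126,.125,.124,.123,.122):
    r=env.movel((x,y,z),velocity=.02,guard=10); env.hold(.1); m=monitor.sense();print(z,r,round(m['clock'],2),np.round(m['position'],4),np.round(m['contact_force'],1),np.round(m['ft_torque'],2),round(m['finger_gap'],3))
    if r or m['contact_force'][2]>8: break
```

```text
0.1275 False 13.03 [ 0.5585 -0.0758  0.1263] [ 3.8 -2.6 -6.6] [-0.37 -1.    0.1 ] 0.12
0.126 False 13.38 [ 0.5587 -0.0759  0.1253] [ 4.9 -1.7 -4.9] [-0.4  -1.   -0.01] 0.123
0.125 False 13.73 [ 0.5591 -0.0761  0.1249] [ 5.3 -1.8 -1.4] [-0.45 -0.99 -0.01] 0.124
0.124 False 14.08 [ 0.5595 -0.0762  0.1245] [ 4.4 -1.7  2.6] [-0.49 -0.97 -0.01] 0.122
0.123 False 14.43 [ 0.5599 -0.0764  0.1242] [ 4.6 -2.4  6.6] [-0.47 -1.02  0.02] 0.127
0.122 False 14.78 [ 0.5603 -0.0765  0.1238] [ 4.5 -2.7  8.9] [-0.47 -1.01 -0.02] 0.125
```

Run:
```python
from h import *
env.movel((.5595,-.0762,.1242),velocity=.02); print(monitor.sense()['contact_force'])
env.release(); m=monitor.sense();print(m['clock'],m['finger_gap'],m['contact_force'])
p=m['position']; env.movel((p[0],p[1],.21),velocity=.12); env.hold(.2)
f=snap('wrist','w8');s=snap('side','s8');t=snap('top','t8');m=monitor.sense();print(m['clock'],m['contact_force'])
cv2.imwrite('pics/s8z.png',cv2.resize(s['frame'][110:190,265:345,::-1],None,fx=7,fy=7,interpolation=cv2.INTER_CUBIC))
cv2.imwrite('pics/w8z.png',cv2.resize(f['frame'][100:300,180:380,::-1],None,fx=3,fy=3,interpolation=cv2.INTER_CUBIC))
```

```text
[ 4.07691429 -2.15786285  3.90453583]
15.7667 0.9996383193048844 [-0.49788791  0.39071843  0.57720368]
16.9833 [ 0.44255729 -0.19255132 -0.05979103]
```

View pics/w8z.png

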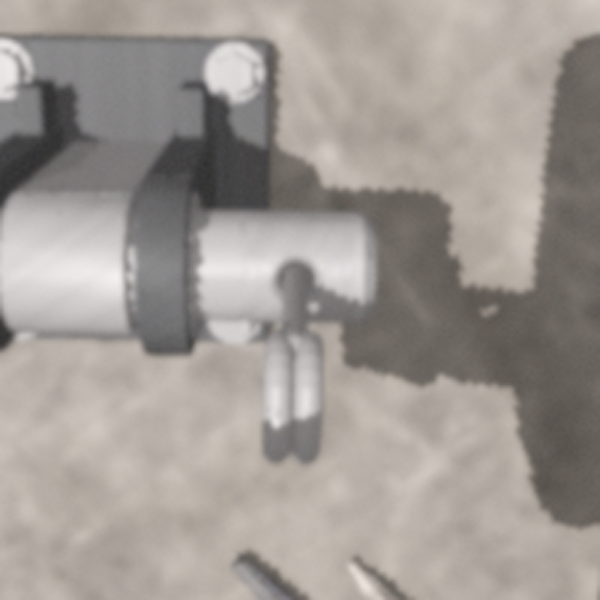

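View pics/s8z.png

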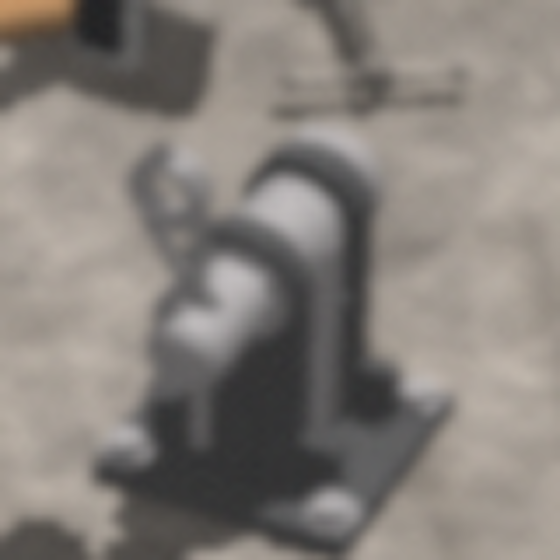

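Run:
```python
from h import *
f,s=load('w8'),load('s8')
W=lambda u,v:(180+u/3-.33,100+v/3-.33);S=lambda u,v:(265+u/7-.43,110+v/7-.43)
a=np.radians(-23.5);x=np.array([np.cos(a),np.sin(a),0]);h=np.array([.5493,-.0715,.144]);c=h+.011*x
print('expect W',(proj(f,c)-(180,100)+.33)*3,'S',(proj(s,c)-(265,110)+.43)*7)
X,e=tri((f,W(293,398)),(s,S(170,180)));print('coil tri',X,e,'offset x,y',(X-h)@x,(X-h)@[-x[1],x[0],0])
b=h.copy();b[2]=.04;print('tip expect S',(proj(s,b)-(265,110)+.43)*7)
```

```text
expect W [293.11381155 382.56091052] S [179.20151399 183.5033909 ]
coil tri [ 0.56243071 -0.07723342  0.144331  ] [np.float64(5.331505956789719e-07), np.float64(5.331505955490264e-07)] offset x,y 0.014327842163263271 -2.2030351423988208e-05
tip expect S [209.25379486 441.46168511]
```

Run:
```python
from h import *
m=monitor.sense();p=m['position'];env.movel((p[0],p[1],.27),velocity=.15)
d=np.array([np.cos(np.radians(66.5)),np.sin(np.radians(66.5))]);q=np.array([.5555,-.0735])+.09*d
try: env.reach((*q,.20),quat(66.5))
except env.MotionError as e: print(e)
env.hold(.2);f=snap('wrist','w9');m=monitor.sense();print(m['clock'],m['position'])
u,v=proj(f,(.5555,-.0735,.09)).astype(int);print(u,v)
v0=max(0,min(v-80,260));u0=u-100
cv2.imwrite('pics/w9z.png',cv2.resize(f['frame'][v0:v0+160,u0:u0+200,::-1],None,fx=3.5,fy=3.5,interpolation=cv2.INTER_CUBIC))
```

```text
19.3083 [0.59138174 0.00892403 0.20006033]
277 308
```

View pics/w9z.png

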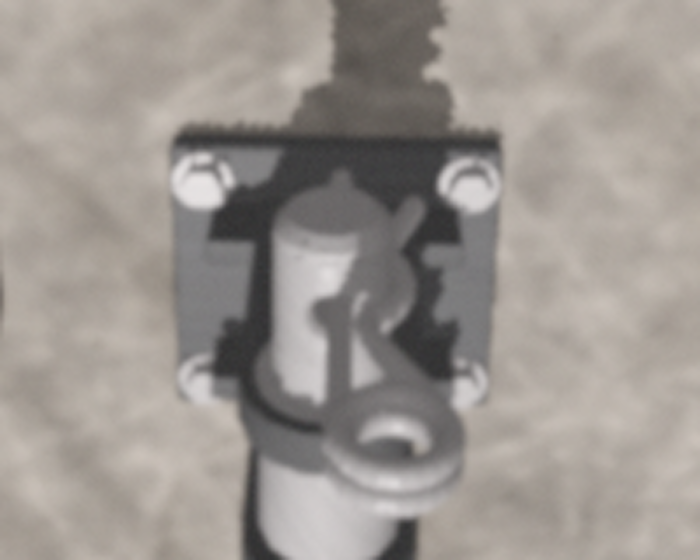

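The view from the pin end shows the straight leg entering the hole at (338,310) and its tip below the pin at (342,180). The sprung leg bows round the shank at (405,280), its flared end is at (415,210), and the clip is upright. Handing in.

Run:
```python
from h import *
print(monitor.sense()['contact_force']); job.hand_in()
```

```text
[ 0.1817236  -0.63275434  0.02905782]
the job is handed in; nothing more can be done
```

The hairpin clip is on the hitch pin, let go and handed in at about 19.5 s of the 51 s. The hand-in gives no verdict, so what follows is from my own checks.

**What I did:** I gripped the coil, pulled the clip straight up out of the block and turned it to line up with the pin. The leg went into the hole on the first try without touching. I pushed it down in small steps until the sprung leg snapped round and the clip came to a firm stop. Then I opened the gripper and backed off.

**Last checks:**
- **Seating:** The coil sits at 144.3 mm, against 144 mm when home. A view from the pin end shows the tip below the pin and the sprung leg closed round the shank.
- **Forces:** The highest vertical force I read was about 10 N, and nothing touches the robot now. I did not compare the spanner, horseshoe and calipers before and after, but nothing went near them.

**Two results did not match what I expected:**
- **Sideways offset:** The coil measured 14 mm to the +x side of the hole instead of 11 mm. I put this down to the leg being drawn over within the hole's clearance, a tilt of up to about 0.06 rad and calibration error. That is inside the limits as far as I can judge, but I did not measure the seat point directly.
- **Push force:** During the snap the vertical force read as a pull of up to 9.5 N, not the 7 to 16 N push described. It turned into an upward push at the stop, as it should.

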